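# Put a damp clay vase away in its airtight tub

### The job

Lift the oblong clay vase off the potter's turntable and stand it upright on the floor of the open damp tub, without tipping or dropping it. Then put the loose grey lid on the tub (do not drop it) and press it down until it is fully home and level all round, so the tub is airtight. Leave the tub standing about where it is, and leave the other things on the table undisturbed.

Things in the scene. Friction and masses are not known exactly. Their poses are not given: they have to be found in the camera images.
- vase: Oblong vase of firm terracotta clay with a flat top and dark mouth, not open for fingers, 76 long (its x), 44 wide (its y) and 72 high (mm), straight sides with half-round ends, 0.25 kg. It stands upright on the turntable, anywhere on it. Origin: centre of its underside; z up.
- wheel: Potter's banding wheel: a dark steel foot fixed to the table, with a round aluminium disc 200 mm in diameter and 12 mm thick that spins freely about the vertical axis through the origin. The disc's upper face is 72 mm above the origin. Origin: centre of the foot's underside, on the table; z up.
- wheel_top (a joint): Angle of the turntable's disc in rad, anticlockwise from above; free to spin, almost no friction; any value is fine.
- tub: Open round white plastic tub, loose, 1.0 kg, plaster floor. Outer diameter 148 mm (164 at the rim collar), rim 113 mm and inner floor 10 mm above the origin, inside diameter 136 mm. Four sprung black rubber seal pads just under the rim leave a 124 mm wide opening; the lid pushes them outward. Origin: centre of its underside; z up.
- lid: Loose round grey lid, 0.15 kg, right way up on the table. Origin: centre of the plug's underside; z up. Plug 24 mm deep, tapering from 128 to 114 mm diameter; flange 164 mm across, z = 24 to 32; round knob 32 mm across, z = 32 to 72. Laid on the tub it sits on the pads, 7 mm proud; pressed home (10 to 20 N) the flange meets the rim, origin 89 mm above the tub's.
- brush_mug: Bystander: white mug, 72 mm across, 90 high. Origin: centre of its underside.
- shut_tub: Bystander: small white tub that is already shut, 102 mm across, 70 high. Origin: centre of its underside.
- glaze_jar: Bystander: amber glass jar with a black cap, 56 mm across, 85 high. Origin: centre of its underside.
- clay_bottle: Bystander: round terracotta bottle with a narrow neck, 68 mm across, 95 high, on the table. Origin: centre of its underside.
- rib: Bystander: flat wooden shaping rib, 90 x 45 x 8 mm. Origin: centre of its underside.
- spatula: Bystander: spatula lying on the table, 170 mm long along its x. Origin: on the table, under its middle.
There are look-alikes about, which are no part of the job. What is shaped like the tub but pink is not meant. Leave any red look-alike of the lid alone.

How it is judged:
On the way, in this order (a step that is already met when the one before it is completed fails the run):
1. the vase stands upright on the tub's floor, let go (z of vase in the frame of tub between 0.006 and 0.015 m and horizontal distance between vase and tub below 0.05 m and angle between vase's own z axis and vertical below 0.2 rad and contact force between the fingers and vase below 0.1 N), for 0.2 s.
2. the lid is fully home and level on the tub (z of lid in the frame of tub between 0.085 and 0.0915 m and horizontal distance between lid and tub below 0.008 m and angle between the z axis of lid and the z axis of tub, either way round below 0.03 rad and angle between lid's own z axis and vertical below 0.1 rad), for 0.2 s.
At the end, for the whole second after the job is handed in: Vase upright (0.2 rad) on the tub floor, underside 6 to 15 mm over the tub origin, within 50 mm of its axis; lid within 8 mm of the axis, flange within 2.5 mm of the rim, level with the tub to 0.03 rad; tub upright on the table; all let go and at rest (0.02 m/s) (all of step 1 and all of step 2 and contact force between the fingers and lid below 0.1 N and linear speed of each of lid, vase, tub below 0.02 m/s and angle between tub's own z axis and vertical below 0.05 rad); the robot touches nothing.
It fails at once if the vase is tipped more than 0.6 rad (angle between vase's own z axis and vertical above 0.6 rad).
It fails at once if the vase is dropped (over 0.7 m/s with nothing of the robot touching it) (linear speed of vase above 0.7 m/s and contact force between the arm and vase below 0.05 N and contact force between the fingers and vase below 0.1 N).
It fails at once if the lid is dropped (over 0.7 m/s with nothing of the robot touching it) (linear speed of lid above 0.7 m/s and contact force between the arm and lid below 0.05 N and contact force between the fingers and lid below 0.1 N).
It fails at once if the tub is shoved or lifted more than 60 mm (distance of tub from where it was at the start of the episode above 0.06 m).
It fails at once if a bystander is moved more than 30 mm (distance of any of brush_mug, shut_tub, glaze_jar, clay_bottle, rib, spatula from where it was at the start of the episode above 0.03 m).
It also fails if it takes over 64 s, if anything falls off the work surface, if the arm or the gripper's body presses on something with over 40 N, if the wrist force passes 120 N, or if a joint passes its speed limit or range.

### The arm

A 7-joint arm with a two-finger parallel gripper is mounted at the origin on the work surface. World frame = base frame: x ahead of the robot, y to its left, z up, the work surface at z = 0. Lengths are in m, angles in rad, forces in N, time in s.
With the tool pointing down it reaches from about 0.425 to 0.925 m from the base axis. Payload 6.8 kg.
Tool frame: the origin (TCP) lies on the front face of the gripper's body, between the roots of the fingers; the fingertips stand 73 mm ahead of it and the grasp point (between the pads) lies 54 mm ahead of it (env.nose_length is the distance from the TCP to the fingertips, in m); z points along the fingers, y is the line along which they close (so a half turn about z gives the same grasp; the last joint's range is limited). The gripper opens to 85 mm and grips with 20 to 120 N. Pads are 22 mm wide; open, the fingers measure 114 mm over their backs; the gripper's body (76 mm by 85 mm) begins 54 mm behind the grasp point. The pads swing forward as they close: fully open they stand 13 mm farther back than shut.
Start: joints at [1.057, 0.477, 0.022, 1.555, -0.011, 1.109, -0.083], TCP at [0.266, -0.62, 0.304] pointing down, gripper open.
Joint ranges: [-2.96, 2.96], [-0.34, 2.1], [-1.41, 1.46], [0.24, 2.44], [-1.37, 4.51], [0.17, 1.92], [-2.96, 2.96]. Speed limits (rad/s): [2.39, 2.39, 3.14, 3.14, 3.14, 3.14, 3.14].

### API

Orientations are given as a unit quaternion [w, x, y, z].
In Python, from cell import env, kin, camera, calibration, job gives the robot as it stands. The module is installed in compiled form; this text tells all that it offers. Calls block until the motion is done:
- env.reach(position, orientation): joint-space move of the TCP to a pose.
- env.movel(position, velocity=0.15, rot=None, stop_force=None): straight line of the TCP; rot=None keeps the orientation; velocity is the mean speed in m/s. With stop_force (N) it stops when the force on the tool has changed by that much, and returns True; else False.
- env.goto_joints(angles): joint-space move.
- env.grip(opening, f_grip=None): finger opening in m; f_grip is the grip in N (None keeps the last); returns when the fingers have stopped.
- env.dwell(seconds).
- kin.inverse_kinematics(position, orientation): joint angles nearest the present ones, or None.
- env.get_state(): the state.
- camera(name): name is "scene" or "side" or "wrist"; returns (picture, depth): 420x560x3 uint8, blue, green, red; 420x560 float32, m along the optical axis (not along the pixel's ray), 0 where there is no reading.
- calibration(name): a dict with "fx", "fy", "cx", "cy" (pixels), "k1" (the pictures are not rectified: a ray, as slopes to the right and down, at radius r is drawn at 1 + k1 r^2 times it, then the intrinsics apply), "rvec" (rotation vector, rad) and "tvec" (3), from world to camera coordinates, as OpenCV has them. Camera axes: x right, y down, z forward; pixel columns grow to the right and rows downward; lengths in m; the calibration is good to about 2 mm. A picture is of the moment at which its call begins: read the wrist's pose just before it. calibration takes no time and is no camera call; for the wrist camera it gives the pose at the moment of the call.
A pose or a line that the arm cannot do raises env.PlanningError and nothing moves.
- job.job_done(): hands the job in; it is judged then, once.
The state is a dict: "time": time; "qpos": joint angles; "joint_velocities": joint speeds; "joint_torque": joint torques, N m; "tcp_pos": TCP position; "orientation": TCP orientation; "force": force on the tool from outside, world axes, zero at the start; "torque": the same for the moment, N m; "opening": finger opening in m; "gripper_force": force on a finger pad.
Only numpy, scipy, OpenCV 4.12 (cv2) and the standard library are available. Lean on these libraries where they do the work, as an engineer would, in place of code of your own. Each camera call takes 0.05 s, during which the arm holds its last target. There are 200 camera calls.

## Working session

There is one attempt and no reset: what is moved stays moved. The work goes in short steps, each a Python script; the robot and the scene stay as the last script left them, time stands still between calls to the robot, and variables do not carry over. Pictures are saved under pics/ and viewed, at most 10 in all, crops included, and the job is handed in when it is done.

```bash
mkdir -p pics; cat > h.py <<'E'
import numpy as np, cv2
from cell import env, kin, camera, calibration, job
def cloud(name):
    c=calibration(name); p,d=camera(name)
    K=np.array([[c['fx'],0,c['cx']],[0,c['fy'],c['cy']],[0,0,1]],float)
    R=cv2.Rodrigues(np.array(c['rvec'],float))[0]; t=np.array(c['tvec'],float)
    h,w=d.shape; u,v=np.meshgrid(np.arange(w),np.arange(h))
    x=(u-c['cx'])/c['fx']; y=(v-c['cy'])/c['fy']; a,b=x.copy(),y.copy()
    for _ in range(15):
        s=1+c['k1']*(a*a+b*b); a,b=x/s,y/s
    P=np.stack([a*d,b*d,d],-1)
    W=(P-t)@R
    W[d<=0]=np.nan
    return p,d,W
def down(yaw): # tool z down, y axis of tool at angle yaw from world y
    # R = Rz(yaw) * Rx(pi)
    return np.array([0,np.cos(yaw/2),np.sin(yaw/2),0])
E
python3 - <<'E'
from h import *
s=env.get_state();print(s['time'],s['tcp_pos'],s['orientation'],s['opening'],env.nose_length)
for n in ['scene','side']:
    p,d,W=cloud(n); cv2.imwrite(f'pics/{n}0.png',p); np.savez(f'{n}0.npz',p=p,W=W)
    c=calibration(n);R=cv2.Rodrigues(np.array(c['rvec'],float))[0];print(n,-R.T@np.array(c['tvec']))
E
```

```text
0.0 [ 0.2662915  -0.61976061  0.30291777] [-8.76314050e-04  9.79479930e-01  2.01539664e-01 -2.51107676e-04] 0.08531004947758837 0.0726
scene [1.36967349 0.49748987 0.73942542]
side [0.32323702 0.97318091 0.6477698 ]
```

View pics/scene0.png

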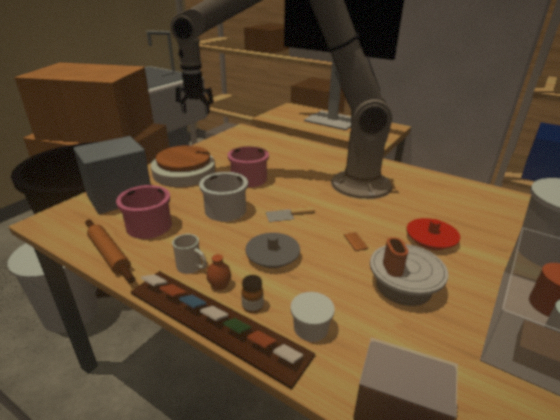

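View pics/side0.png

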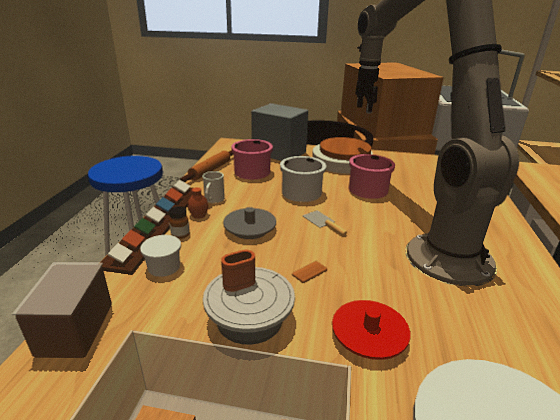

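The open white tub is at scene (225,197), with pink look-alikes at (145,212) and (248,167), so the white one fits. The grey lid is at (272,250) and the red one at (433,234), so grey is the one to use. The vase is at (396,257) on the wheel at (407,272), and the bottle at (218,273) is a bystander on the table. I'll measure from depth and confirm in a crop.

```bash
cat > m.py <<'E'
from h import *
from scipy.optimize import least_squares
def circ(P,r=None):
    f=(lambda q:np.hypot(P[:,0]-q[0],P[:,1]-q[1])-(r or q[2]))
    q=least_squares(f,[*np.median(P[:,:2],0),r or .07],loss='soft_l1',f_scale=.002).x
    return q.round(4)
def sel(W,z0,z1,c=None,r=None):
    m=(W[...,2]>z0)&(W[...,2]<z1)
    if c is not None: m&=np.hypot(W[...,0]-c[0],W[...,1]-c[1])<r
    return W[m]
def at(W,u,v,k=2): return np.nanmedian(W[v-k:v+k+1,u-k:u+k+1].reshape(-1,3),0).round(4)
def capsule(P):
    # fit outline rectangle of top points
    r=cv2.minAreaRect((P[:,:2]*1000).astype(np.float32)); return r
E
python3 - <<'E'
from m import *
S=np.load('scene0.npz');V=np.load('side0.npz')
for n,pts in [('scene',dict(tubfar=(225,181),tubin=(225,190),lid=(255,255),knob=(272,240),vase=(396,243),wheel=(430,262),mug=(186,241),bottle=(218,262),jar=(252,282),shut=(313,304),rib=(356,241),spat=(280,216),pinkfar=(248,155),pink=(145,197))),('side',dict(tub=(303,163),lid=(262,230),knob=(250,213),vase=(238,257),wheel=(270,290)))]:
    W=(S if n=='scene' else V)['W']
    for k,p in pts.items(): print(n,k,at(W,*p))
for n,D in (('scene',S),('side',V)):
    W=D['W']
    lg=at(S['W'],255,255); kg=at(S['W'],272,240)
    print(n,'knob',circ(sel(W,.066,.080,kg,.04)), len(sel(W,.066,.08,kg,.04)),'flange',circ(sel(W,.026,.038,kg,.1)))
    vg=at(S['W'],396,243)
    P=sel(W,.13,.16,vg,.08);print('vase top',len(P),capsule(P),np.median(P[:,2]))
    P=sel(W,.095,.13,vg,.08);print('vase side',len(P),P[:,:2].min(0),P[:,:2].max(0))
    P=sel(W,.068,.078,vg,.2);print('wheel',circ(P),np.median(P[:,2]))
    tg=at(S['W'],225,190); P=sel(W,.108,.119,tg,.12);print('tub rim',len(P),circ(P))
a=cv2.resize(S['p'][130:310,170:450],None,fx=2.8,fy=2.8,interpolation=cv2.INTER_CUBIC);cv2.imwrite('pics/crop1.png',a)
E
```

```text
scene tubfar [ 0.4121 -0.3587  0.081 ]
scene tubin [ 0.4129 -0.3624  0.0444]
scene lid [ 0.648 -0.053  0.03 ]
scene knob [ 0.6017 -0.0248  0.068 ]
scene vase [0.5181 0.3037 0.142 ]
scene wheel [0.4467 0.3853 0.0691]
scene mug [ 0.7425 -0.2284  0.0658]
scene bottle [ 0.7836 -0.0692  0.0894]
scene jar [0.7918 0.046  0.0831]
scene shut [0.7586 0.1997 0.0681]
scene rib [0.3856 0.1499 0.0055]
scene spat [ 0.3943 -0.1334  0.0006]
scene pinkfar [ 0.1679 -0.4398  0.075 ]
scene pink [ 0.6437 -0.5162  0.0733]
side tub [ 0.4706 -0.388   0.0886]
side lid [0.5376 0.0179 0.0328]
side knob [ 0.5823 -0.0201  0.0637]
side vase [0.5253 0.3097 0.1452]
side wheel [0.4523 0.3172 0.0723]
scene knob [ 0.5927 -0.0268  0.0112] 59 flange [ 0.5883 -0.0301  0.0612]
vase top 354 ((530.228271484375, 311.5363464355469), (77.72773742675781, 45.63950729370117), 37.813575744628906) 0.14158213087177532
vase side 261 [0.51967049 0.2792241 ] [0.56578352 0.34285172]
wheel [0.5005 0.3333 0.076 ] 0.06984170698788639
tub rim 167 [ 0.4681 -0.3171  0.0756]
side knob [ 0.5889 -0.0296  0.0116] 57 flange [ 0.5886 -0.0303  0.0612]
vase top 555 ((527.3678588867188, 308.03448486328125), (75.67330169677734, 47.79241943359375), 36.005435943603516) 0.14414023682776178
vase side 422 [0.49190956 0.29585748] [0.55973791 0.34187563]
wheel [0.4938 0.347  0.0697] 0.07226963140337067
tub rim 206 [ 0.4623 -0.3171  0.0736]
```

View pics/crop1.png

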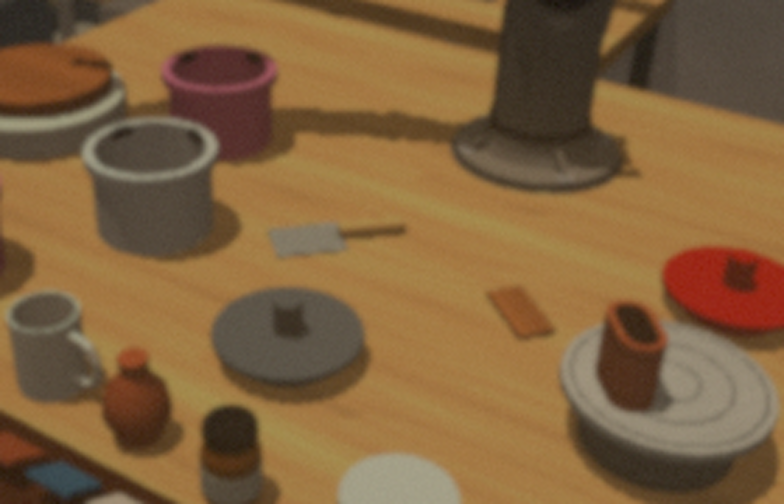

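Crop: the grey lid (knob at 290,318) and the white tub (150,185) are confirmed, and the oblong vase (632,355) is on the wheel. Next, a closer wrist look at the tub, lid and vase.

```bash
python3 - <<'E'
from m import *
for n,xy,yaw in (('tub',(.465,-.317),.4),('lid',(.588,-.03),.4),('vase',(.528,.31),.64)):
    env.reach([*xy,.40 if n!='vase' else .42],down(yaw))
    c=calibration('wrist');p,d,W=cloud('wrist');cv2.imwrite(f'pics/w_{n}.png',p);np.savez(f'w_{n}.npz',p=p,W=W)
    R=cv2.Rodrigues(np.array(c['rvec'],float))[0];print(n,env.get_state()['time'],'cam',-R.T@np.array(c['tvec']),env.get_state()['tcp_pos'])
    if n=='tub':
        P=sel(W,.109,.118,xy,.12);print(len(P),circ(P),circ(P,None),P.min(0),P.max(0))
    elif n=='lid':
        P=sel(W,.067,.08,xy,.04);print('knob',len(P),circ(P),(P.min(0)+P.max(0))/2,np.median(P[:,2]))
        P=sel(W,.027,.037,xy,.12);print('fl',len(P),circ(P),(P.min(0)+P.max(0))/2,P.max(0)-P.min(0))
    else:
        P=sel(W,.135,.155,xy,.09);print('vase',len(P),capsule(P),np.median(P[:,2]))
        q=P[:,:2]-P[:,:2].mean(0);w,v=np.linalg.eigh(q.T@q);print(P.mean(0),np.degrees(np.arctan2(v[1,1],v[0,1])))
a=[cv2.resize(cv2.imread(f'pics/w_{n}.png'),(266,200)) for n in ('tub','lid','vase')]
cv2.imwrite('pics/w3.png',np.hstack(a))
E
```

```text
tub 1.55 cam [ 0.53034525 -0.29112995  0.47013264] [ 0.46410565 -0.31862208  0.39951717]
7527 [ 0.4654 -0.321   0.0744] [ 0.4654 -0.321   0.0744] [ 0.38309704 -0.40298415  0.10901253] [ 0.54692221 -0.23915143  0.11623433]
lid 2.7917 cam [ 0.65403944 -0.00489421  0.47040458] [ 0.58783382 -0.03248911  0.39987325]
knob 680 [ 0.5891 -0.0327  0.0109] [ 0.58878246 -0.03300033  0.07128879] 0.07252891421447247
fl 14491 [ 0.5888 -0.033   0.059 ] [ 0.58892927 -0.03296791  0.03287805] [0.16298526 0.16319904 0.00795447]
vase 4.1417 cam [0.58686546 0.35021764 0.49032809] [0.52932185 0.30771826 0.41975239]
vase 3355 ((526.6390991210938, 307.07806396484375), (75.99761962890625, 43.99628448486328), 37.14165496826172) 0.14497175671852972
[0.52782369 0.30781789 0.14487935] -142.16352710665944
```

View pics/w3.png

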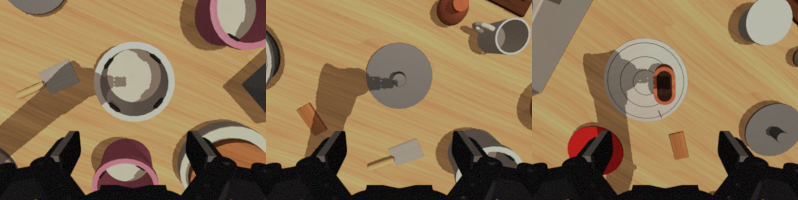

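The wrist view shows all three clearly, and the fits are clean: tub (0.465,-0.321), lid (0.589,-0.033), vase (0.527,0.307) at 37°. Now grasp and lift the vase.

```bash
python3 - <<'E'
from m import *
q=down(.648); x,y=.5268,.3073
env.grip(.075,50)
env.reach([x,y,.26],q); env.dwell(.2)
print(env.movel([x,y,.183],.08,stop_force=8)); s=env.get_state(); print(s['tcp_pos'],s['force'])
env.grip(.03,50); s=env.get_state(); print(s['opening'],s['gripper_force'],s['force'])
env.movel([x,y,.22],.06); env.dwell(.2);s=env.get_state(); print(s['time'],s['opening'],s['gripper_force'],s['force'],s['tcp_pos'])
p,d,W=cloud('side'); cv2.imwrite('pics/s1.png',cv2.resize(p[150:350,130:400],None,fx=2,fy=2))
E
```

```text
False
[0.52711564 0.3075753  0.18358153] [-0.17996224 -0.06336033 -0.32616543]
0.04351856469649526 51.42526924610138 [-0.48171933 -0.0694091   3.94819536]
7.75 0.04343522447029437 50.82475304603577 [-0.04298237  0.75252826 -1.61977496] [0.52661237 0.30712446 0.2195006 ]
```

View pics/s1.png

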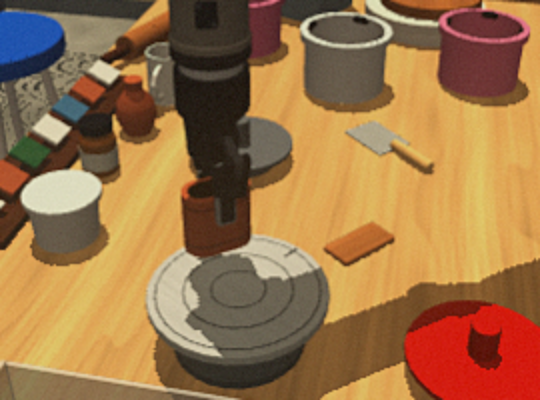

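The vase (215,215 in the crop) is held upright and clear of the disc. Carry it to the tub.

```bash
python3 - <<'E'
from m import *
env.movel([.5268,.3073,.36],.15)
q=down(-.45); x,y=.4652,-.321
env.movel([x,y,.36],.2,rot=q); env.dwell(.3)
s=env.get_state(); print(s['time'],s['tcp_pos'],s['opening'],s['force'])
print(env.movel([x,y,.15],.12,stop_force=8)); env.dwell(.2)
print(env.movel([x,y,.118],.025,stop_force=4)); s=env.get_state(); print(s['tcp_pos'],s['force'],s['opening'])
E
```

```text
12.4917 [ 0.46523998 -0.3209068   0.36003297] 0.04361472617927156 [ 0.11543025 -0.51005814 -1.61862859]
False
True
[ 0.46508912 -0.32091938  0.1216776 ] [-0.31800375  0.55934537  5.16529839] 0.04329760498426966
```

```bash
python3 - <<'E'
from m import *
x,y=.4652,-.321
env.grip(.058); env.dwell(.2); s=env.get_state(); print(s['opening'],s['gripper_force'],s['force'])
env.movel([x,y,.20],.06); env.movel([x,y,.36],.2); env.dwell(.2)
p,d,W=cloud('wrist');cv2.imwrite('pics/w4.png',p)
P=sel(W,.109,.118,(x,y),.12);t=circ(P);print('tub',t,(P.min(0)+P.max(0))/2)
P=sel(W,.074,.09,t,.045);print('vase',len(P),capsule(P),np.median(P[:,2]),np.std(P[:,2]),env.get_state()['time'])
E
```

```text
0.057726230517357445 0.0 [ 0.71076878  2.50534857 -0.08297006]
tub [ 0.4654 -0.3212  0.0744] [ 0.46470215 -0.32099805  0.11250152]
vase 3310 ((465.1229553222656, -321.6488037109375), (43.40399169921875, 75.67341613769531), 65.13723754882812) 0.08289484388467684 0.0009432737501453684 18.7833
```

View pics/w4.png

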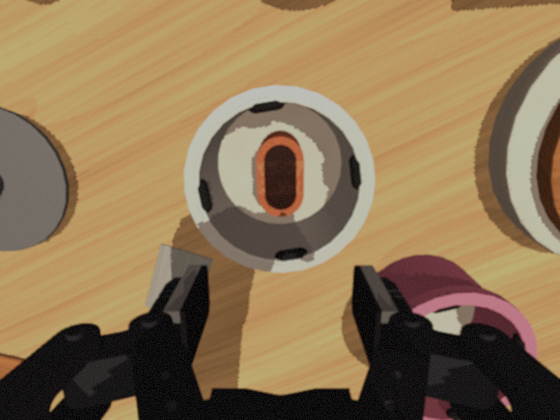

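The vase stands upright near the tub's centre (280,172), with its top at z = 0.083 as expected. Now the lid.

```bash
python3 - <<'E'
from m import *
x,y=.5889,-.033; q=down(.3)
env.reach([x,y,.30],q); env.grip(.055,80); env.dwell(.2)
print(env.movel([x,y,.16],.15,stop_force=8),env.movel([x,y,.111],.05,stop_force=5)); s=env.get_state(); print(s['tcp_pos'],s['force'])
env.grip(.02,80); s=env.get_state(); print(s['opening'],s['gripper_force'],s['force'])
env.movel([x,y,.15],.06); env.movel([x,y,.36],.2); env.dwell(.3)
s=env.get_state(); print(s['opening'],s['force'],s['tcp_pos'])
x,y=.4651,-.3211
env.movel([x,y,.36],.2,rot=down(-.2)); env.dwell(.3)
s=env.get_state(); print(s['time'],s['opening'],s['force'],s['tcp_pos'])
p,d,W=cloud('wrist'); P=sel(W,.27,.295,(x,y),.12)
A=np.c_[P[:,:2]-[x,y],np.ones(len(P))];print('lid in hand',len(P),circ(P,None),(P.min(0)+P.max(0))/2,np.linalg.lstsq(A,P[:,2],rcond=None)[0])
p,d,W=cloud('side'); cv2.imwrite('pics/s2.png',cv2.resize(p[30:230,200:440],None,fx=2.5,fy=2.5))
for n in('side','scene'):
    W=cloud(n)[2];P=sel(W,.274,.292,(x,y),.1);print(n,len(P),(P.min(0)+P.max(0))/2,P.max(0)-P.min(0))
    if len(P)>50:
        A=np.c_[P[:,:2]-[x,y],np.ones(len(P))];print(np.linalg.lstsq(A,P[:,2],rcond=None)[0])
E
```

```text
False False
[ 0.5891708  -0.03298648  0.11133635] [ 0.24027345  0.43855682 -0.68115137]
0.030189570886122626 78.90400528907776 [-1.63280784  0.52622096  5.88298287]
0.03024577757415413 [-0.26521011  0.42465779 -0.61044988] [ 0.58875153 -0.03302574  0.35932551]
27.2917 0.030552315793609463 [ 0.62744662  1.17200965 -1.04856457] [ 0.46528926 -0.32076027  0.3600189 ]
lid in hand 71973 [ 0.468  -0.3222  0.058 ] [ 0.47347769 -0.32157313  0.28584557] [-0.00336338 -0.00035662  0.28112663]
side 538 [ 0.46408404 -0.31570998  0.2829328 ] [0.16065549 0.15899705 0.01767656]
[ 0.00076902 -0.0061532   0.27879289]
scene 745 [ 0.4683822  -0.31887069  0.28293731] [0.16175532 0.16476121 0.01785055]
[-0.00908907 -0.01747036  0.28056015]
```

View pics/s2.png

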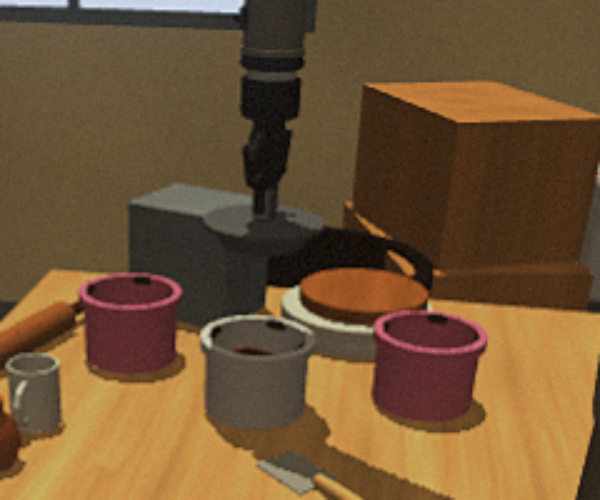

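The lid hangs level in the gripper (262,215 in the crop), above the tub. Lower it and press.

```bash
python3 - <<'E'
from m import *
x,y=.4652,-.3211
print(env.movel([x,y,.235],.1,stop_force=10)); env.dwell(.2)
print(env.movel([x,y,.203],.02,stop_force=5)); s=env.get_state(); print(s['tcp_pos'],s['force'],s['torque'])
print(env.movel([x,y,.196],.01,stop_force=32)); s=env.get_state(); print(s['tcp_pos'],s['force'],s['torque'],s['opening'],s['time'])
E
```

```text
False
True
[ 0.46532363 -0.32059751  0.20518959] [0.45025966 0.81752324 2.43094632] [-0.09155668 -0.10806893 -0.00597268]
True
[ 0.46540384 -0.3206527   0.20065812] [-1.55467149  1.49979918  5.90772327] [-0.00416543  0.11009223  0.03861177] 0.03030786763328379 31.0833
```

```bash
python3 - <<'E'
from m import *
x,y=.4652,-.3211
env.grip(.05); env.dwell(.2); env.movel([x,y,.27],.08); env.movel([x,y,.40],.2); env.dwell(.3)
p,d,W=cloud('wrist');cv2.imwrite('pics/w5.png',p)
P=sel(W,.108,.135,(x,y),.078);P=P[np.hypot(*(P[:,:2]-[x,y]).T)>.025]
A=np.c_[P[:,:2]-[x,y],np.ones(len(P))];print(len(P),np.linalg.lstsq(A,P[:,2],rcond=None)[0],np.median(P[:,2]))
P=sel(W,.15,.175,(x,y),.04);print('knob',circ(P),np.median(P[:,2]),len(P))
P=sel(W,.110,.130,(x,y),.1);print('fl',(P.min(0)+P.max(0))/2)
P=sel(W,-.01,.01,(x,y),.25);print('table',np.median(P[:,2]),env.get_state()['time'])
p,d,W=cloud('side'); cv2.imwrite('pics/s3.png',cv2.resize(p[140:215,255:355],None,fx=6,fy=6,interpolation=cv2.INTER_CUBIC))
E
```

```text
19222 [-0.00270521  0.00081141  0.12192379] 0.1219144974143451
knob [ 0.4663 -0.322   0.0111] 0.16167429926612548 1127
fl [ 0.46524206 -0.32175038  0.12153093]
table 0.0007293432836093847 33.775
```

View pics/s3.png

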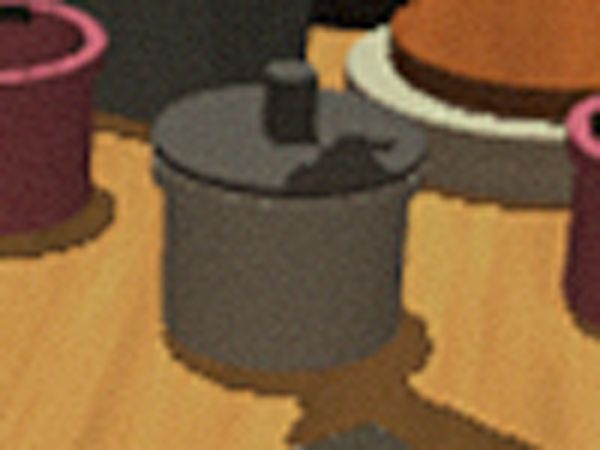

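The lid looks seated: its flange (290,140) sits flat on the rim all round, with the top measured at 0.121 m (home value 0.121) and a tilt of 0.003 rad. I'm handing it in.

```bash
python3 -c "
from h import *
print(job.job_done())"
```

```text
the job is handed in; nothing more can be done
None
```

I handed the job in at about 34 s of the 64 s allowed: the vase stands upright on the tub floor and the lid is pressed home and level (flange top 0.121 m, tilt 0.003 rad, both from the wrist camera), but no verdict came back from the judge.

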